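Pack the bobbins and lock the case

ROBOT

A 6-joint arm with a two-finger parallel gripper is mounted at the origin on the work surface. World frame = base frame: x ahead of the robot, y to its left, z up, the work surface at z = 0. Lengths are in m, angles in degrees, forces in N, time in s.
With the tool pointing down it reaches from about 0.325 to 0.775 m from the base axis. Payload 5.5 kg.
Tool frame: the origin (TCP) lies at the centre of the arm's flange, where the gripper is bolted on; the fingertips stand 182 mm ahead of it and the grasp point (between the pads) lies 163 mm ahead of it; z points along the fingers, y is the line along which they close (so a half turn about z gives the same grasp; the last joint's range is limited). The gripper opens to 88 mm and grips with 3 to 60 N. Pads are 20 mm wide; open, the fingers measure 115 mm over their backs; the gripper's body (75 mm by 178 mm) begins 61 mm behind the grasp point.
Start: joints at [-72.519, 5.22, 70.514, -0, 104.267, -3.249], TCP at [0.212, -0.561, 0.405] pointing down, gripper open.
Joint ranges: [-164.24, 164.24], [-49.07, 125.15], [9.68, 141.18], [-86.29, 266.29], [3.28, 154.24], [-151.56, 151.56]. Speed limits (degrees/s): [147.25, 147.25, 172.46, 180, 180, 180].

INTERFACE

Orientations are given as [roll, pitch, yaw] about the fixed x, y, z axes, in that order (R = Rz(yaw) Ry(pitch) Rx(roll)).
In Python, from station import r gives the robot as it stands. The module is installed in compiled form; this text tells all that it offers. Calls block until the motion is done:
- r.reach(position, orientation): joint-space move of the TCP to a pose.
- r.servo_line(position, rotation=None, speed=0.15): straight line of the TCP; rotation=None keeps the orientation; speed is the mean speed in m/s.
- r.move_joints(angles): joint-space move.
- r.let_go() and r.grab(squeeze=None): open the fingers fully, or close them until they stop; squeeze is the grip in N (None keeps the last).
- r.wait(seconds).
- r.inverse_kinematics(position, orientation): joint angles nearest the present ones, or None.
- r.sense(): the state.
- r.snapshot(name): name is "scene" or "top" or "wrist"; returns a dict with "frame" (420x560x3 uint8, red, green, blue), "fx", "fy", "cx", "cy" (pixels), "R" (3x3) and "t" (3): a world point X has camera coordinates R X + t. Camera axes: x right, y down, z forward; pixel columns grow to the right and rows downward; lengths in m; the calibration is good to about 2 mm. A picture is of the moment at which its call begins. There is no depth.
A pose or a line that the arm cannot do raises r.IKError and nothing moves.
- r.hand_in(): hands the job in; it is judged then, once.
The state is a dict: "clock": time; "joints": joint angles; "joint_vel": joint speeds; "joint_torque": joint torques, N m; "tcp_pos": TCP position; "orientation": TCP orientation; "contact_force": force on the tool from outside, world axes, zero at the start; "torque": the same for the moment, N m; "opening": finger opening in m; "gripper_force": force on a finger pad.
Only numpy, scipy, OpenCV 4.12 (cv2) and the standard library are available. Lean on these libraries where they do the work, as an engineer would, in place of code of your own. Each camera call takes 0.05 s, during which the arm holds its last target. There are 200 camera calls.

TASK

Pack all the wooden bobbins from the bench into the open case, each lying flat in a bay of its own. Then press the sprung hold-down bar in the case down until its catch holds it, shut the lid fully, and turn the wing knob clockwise to its stop so that the tongue locks behind the frame edge. Leave the duck, the glue jar and the wooden ring where they stand.

Things in the scene. Friction and masses are not known exactly. Their poses are not given: they have to be found in the camera images.
- bobbin0_mid (a point): centre of a loose wooden bobbin, or None if this bobbin is absent: a round core 22 mm thick and 72 mm long between two square end cheeks (32 x 32 mm, 14 mm thick), 100 mm long in all, about 70 g. Site x runs along the bobbin. It lies on flat sides of its cheeks, so the centre is 16 mm above what it lies on. All bobbins are alike; grip the core across, midway.
- bobbin1_mid (a point): centre of a loose wooden bobbin, or None if this bobbin is absent: a round core 22 mm thick and 72 mm long between two square end cheeks (32 x 32 mm, 14 mm thick), 100 mm long in all, about 70 g. Site x runs along the bobbin. It lies on flat sides of its cheeks, so the centre is 16 mm above what it lies on. All bobbins are alike; grip the core across, midway.
- bobbin2_mid (a point): centre of a loose wooden bobbin, or None if this bobbin is absent: a round core 22 mm thick and 72 mm long between two square end cheeks (32 x 32 mm, 14 mm thick), 100 mm long in all, about 70 g. Site x runs along the bobbin. It lies on flat sides of its cheeks, so the centre is 16 mm above what it lies on. All bobbins are alike; grip the core across, midway.
- bobbin3_mid (a point): centre of a loose wooden bobbin, or None if this bobbin is absent: a round core 22 mm thick and 72 mm long between two square end cheeks (32 x 32 mm, 14 mm thick), 100 mm long in all, about 70 g. Site x runs along the bobbin. It lies on flat sides of its cheeks, so the centre is 16 mm above what it lies on. All bobbins are alike; grip the core across, midway.
- bobbin4_mid (a point): centre of a loose wooden bobbin, or None if this bobbin is absent: a round core 22 mm thick and 72 mm long between two square end cheeks (32 x 32 mm, 14 mm thick), 100 mm long in all, about 70 g. Site x runs along the bobbin. It lies on flat sides of its cheeks, so the centre is 16 mm above what it lies on. All bobbins are alike; grip the core across, midway.
- case: open plywood case, fixed to the bench: outside 280 mm (its x) by 192 mm (its y), walls 8 mm thick, rim 68 mm above the bench, inner floor 8 mm above the bench. Origin at the centre of its underside, z up. The lid is hinged along the +y wall; the -y wall carries, inside its top edge, a steel frame edge 14 mm wide and 6 mm thick.
- bay0 (a point): where the centre of a bobbin lies when it is seated in bay 0 (16 mm above the inner floor), axes as the case's. Five bays stand in a row along the case's x, 50 mm apart, bay 0 at -x; a seated bobbin lies along the case's y. Ribs 14 mm high part the bays only under the cheeks and leave 4 mm of play to each side and 7 mm to each end; the middle is clear for fingers. Any bobbin may go in any bay.
- bay1 (a point): where the centre of a bobbin lies when it is seated in bay 1 (16 mm above the inner floor), axes as the case's. Five bays stand in a row along the case's x, 50 mm apart, bay 0 at -x; a seated bobbin lies along the case's y. Ribs 14 mm high part the bays only under the cheeks and leave 4 mm of play to each side and 7 mm to each end; the middle is clear for fingers. Any bobbin may go in any bay.
- bay2 (a point): where the centre of a bobbin lies when it is seated in bay 2 (16 mm above the inner floor), axes as the case's. Five bays stand in a row along the case's x, 50 mm apart, bay 0 at -x; a seated bobbin lies along the case's y. Ribs 14 mm high part the bays only under the cheeks and leave 4 mm of play to each side and 7 mm to each end; the middle is clear for fingers. Any bobbin may go in any bay.
- bay3 (a point): where the centre of a bobbin lies when it is seated in bay 3 (16 mm above the inner floor), axes as the case's. Five bays stand in a row along the case's x, 50 mm apart, bay 0 at -x; a seated bobbin lies along the case's y. Ribs 14 mm high part the bays only under the cheeks and leave 4 mm of play to each side and 7 mm to each end; the middle is clear for fingers. Any bobbin may go in any bay.
- bay4 (a point): where the centre of a bobbin lies when it is seated in bay 4 (16 mm above the inner floor), axes as the case's. Five bays stand in a row along the case's x, 50 mm apart, bay 0 at -x; a seated bobbin lies along the case's y. Ribs 14 mm high part the bays only under the cheeks and leave 4 mm of play to each side and 7 mm to each end; the middle is clear for fingers. Any bobbin may go in any bay.
- lever (a joint): sprung steel hold-down bar, hinged inside the case along its +y wall: 0 = raised (as found), 0.8 = fully down over the bobbins' ends. A spring lifts it (about 2 N at the bar); from about 0.4 on it must also be pushed past a ball catch (5 to 10 N at the bar), which gives way at about 0.6 and then holds the bar at about 0.77; press it right down to be sure. It does not foul the loading of the bays while raised.
- lever_pad (a point): middle of the bar's upper face: a flat steel strip 236 mm long (case x), 24 mm wide, 4 mm thick; press here. It swings about lever_pivot at a radius of 48 mm, from 34 mm above the pivot when raised to 2 mm above it and 48 mm towards the case's -y when down.
- lever_pivot (a point): on the bar's hinge line, half-way along; the line runs along the case's x, 45 mm above the bench.
- lid (a joint): plywood lid, 280 x 192 x 8 mm: 0 = shut on the rim, grows as it opens, stop at 1.95 (found standing open past upright, 1.75 to 1.94). The hinge is stiff: the lid stays where it is left and takes about 4 N at its free edge to move. It can be pushed over from behind and then pressed shut from above.
- lid_hinge (a point): on the lid's hinge line, half-way along: case x = 0, y = +96 mm, 68 mm above the bench; the lid's underside lies in this plane when shut.
- lid_edge (a point): middle of the lid's free edge, on its outer face (8 mm out from the underside), 192 mm from the hinge line.
- wing (a joint): steel wing knob on the lid's outer face, 142 mm from the hinge line: 0 to 0.3 as found (wing along the case's x, tongue clear), grows as it is turned clockwise seen from outside, stop at 1.6, a quarter turn, where the tongue under the lid lies behind the frame edge of the -y wall. Its friction is slight and it stays where it is left.
- wing_grip (a point): on the knob's axis, at the middle height of the wing (24 mm above the lid's outer face); point x runs along the wing, z out of the lid. The wing is 56 mm long, 10 mm thick and 26 mm high, its top 36 mm above the lid's outer face; grip it across its thickness. Its lower side is a hub 26 mm across.
- duck: black carved duck, 140 mm tall, bystander; origin under its middle.
- gluejar: jar of glue, 64 mm across, 90 mm tall, bystander; origin under its middle.
- hoop: wooden ring, 80 mm across, 30 mm tall, bystander; origin under its middle.
Things that resemble listed ones, but are neither listed nor needed, are in the scene too. What is shaped like the part that bears bobbin3_mid but purple is not meant. What is shaped like the part that bears bobbin4_mid but blue or yellow is not meant.

How it is judged:
By the outcome, as a careful person would: the job done as asked, in the order asked, and still so for the second after the job is handed in, with the robot touching nothing.
Of bobbin0, bobbin1, bobbin2, bobbin3, bobbin4 only 3 to 5 are there at a start; the rules pass over those that are not, and their reading is None.
At some moment in a run one of bobbin0, bobbin1, bobbin2, bobbin3, bobbin4 may be knocked a few centimetres aside while the robot is not near it.
Once in a run the grip may slacken for a moment while it holds something.
It also fails if it takes over 210 s, if anything falls off the work surface, if the arm or the gripper's body presses on something with over 40 N, if the wrist force passes 120 N, or if a joint passes its speed limit or range.

## Working session

There is one attempt and no reset: what is moved stays moved. The work goes in short steps, each a Python script; the robot and the scene stay as the last script left them, time stands still between calls to the robot, and variables do not carry over. Pictures are saved under pics/ and viewed, at most 14 in all, crops included, and the job is handed in when it is done.

```bash
mkdir -p pics
python3 - <<'E'
from station import r
import cv2,numpy as np
for n in("scene","top"):
    s=r.snapshot(n); cv2.imwrite(f"pics/{n}0.png",cv2.cvtColor(cv2.resize(s["frame"],(800,600),interpolation=cv2.INTER_CUBIC),cv2.COLOR_RGB2BGR))
    R=np.array(s["R"]);print(n,s["fx"],s["cx"],s["cy"],R.round(3).tolist(),(-R.T@np.array(s["t"])).round(3))
print(r.sense())
E
```

```text
scene 393.4834867844334 279.5963150715812 216.66070465023867 [[0.778, 0.628, -0.02], [0.32, -0.424, -0.847], [-0.541, 0.653, -0.531]] [ 1.043 -0.765  0.632]
top 517.1978972323664 274.3649357798891 211.6855140794939 [[-0.004, -1.0, -0.005], [-0.993, 0.004, -0.116], [0.116, 0.004, -0.993]] [ 0.371 -0.102  1.497]
{'clock': 0.1, 'joints': array([-7.25195611e+01,  5.25996994e+00,  7.05734928e+01, -1.04669555e-03,
        1.04267856e+02, -3.24891342e+00]), 'joint_vel': array([-0.09342179, -0.09917805, -0.18597703,  0.06966775,  0.02664828,
       -0.04021433]), 'joint_torque': array([ 2.88681716e-03, -4.47857952e+01, -4.07570243e+01,  6.99567609e-02,
        2.84163054e-02, -1.13118899e-04]), 'tcp_pos': array([ 0.21238262, -0.56121431,  0.40362205]), 'orientation': array([-1.79898787e+02, -4.72887389e-03,  2.07290911e+01]), 'contact_force': array([ 0.65800365,  0.18107509, -0.0387449 ]), 'torque': array([-0.00116233, -0.0252337 ,  0.01614788]), 'gripper_force': 0.0, 'opening': 0.08752544063838673}
```

View pics/scene0.png

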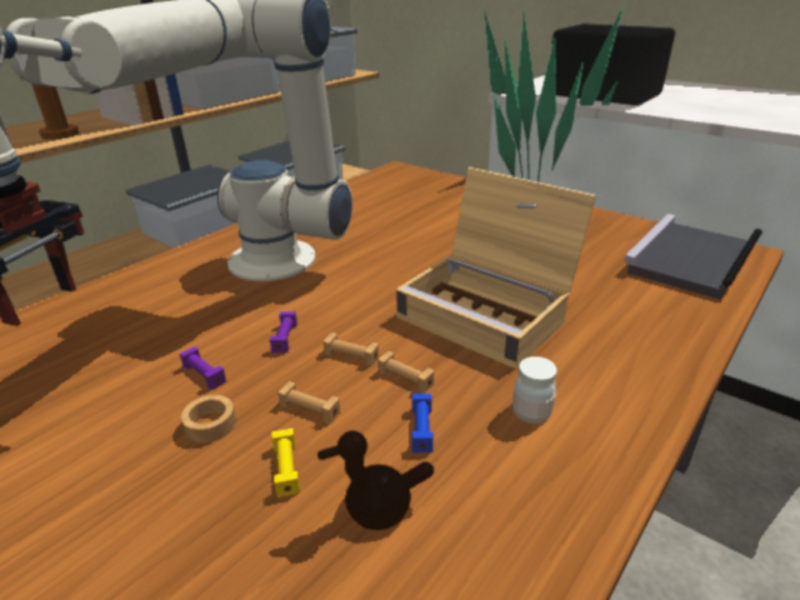

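View pics/top0.png

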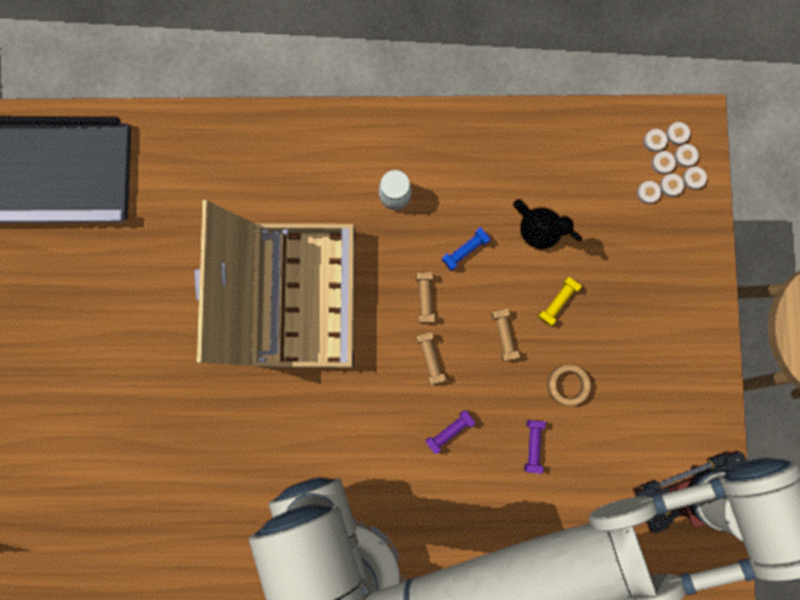

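The scene shows three wooden bobbins, at top-view (800x600) pixels (427,297), (431,359) and (506,335). The purple (451,432), (536,447), blue (467,250) and yellow (561,301) ones are decoys. Case rim corners are at about (354,225) and (352,368), with the lid standing open to the left (+y).

```bash
cat > h.py <<'E'
from station import r
import cv2,numpy as np
def ray(s,uv,z):
    R=np.array(s["R"]);t=np.array(s["t"]);c=-R.T@t
    d=R.T@np.array([(uv[0]-s["cx"])/s["fx"],(uv[1]-s["cy"])/s["fy"],1]);return c+d*(z-c[2])/d[2]
def proj(s,X):
    p=np.array(s["R"])@X+np.array(s["t"]);return np.array([s["fx"]*p[0]/p[2]+s["cx"],s["fy"]*p[1]/p[2]+s["cy"]])
def save(s,name,box=None,k=None):
    f=cv2.cvtColor(s["frame"],cv2.COLOR_RGB2BGR)
    if box: f=f[box[1]:box[3],box[0]:box[2]]
    k=k or min(800/f.shape[1],600/f.shape[0]); cv2.imwrite(f"pics/{name}.png",cv2.resize(f,None,fx=k,fy=k,interpolation=cv2.INTER_CUBIC))
def down(x,y,z,yaw,line=False,speed=.15):
    """grasp point at x,y,z, tool down; yaw = direction of finger closing axis -90... tool x axis dir"""
    yaw=(yaw+90)%180-90
    o=[180,0,yaw]; p=[x,y,z+.163]
    r.servo_line(p,o,speed) if line else r.reach(p,o)
E
python3 - <<'E'
from h import *
s=r.snapshot("top")
for p in [(427,297),(431,359),(506,335)]: print("bob",ray(s,(p[0]*.7,p[1]*.7),.025).round(3))
for p in [(354,225),(352,368),(258,365)]: print("rim",ray(s,(p[0]*.7,p[1]*.7),.068).round(3))
for p in [(395,190),(541,228),(570,386)]: print("by",ray(s,(p[0]*.7,p[1]*.7),.06).round(3))
hsv=cv2.cvtColor(s["frame"],cv2.COLOR_RGB2HSV)
for p in [(427,297),(431,359),(506,335),(470,330),(600,400)]: print(hsv[int(p[1]*.7),int(p[0]*.7)])
save(s,"topcrop",(120,130,440,340),2.5)
# wrist look
down(.45,-.2,.22,0); s=r.snapshot("wrist"); save(s,"w0"); R=np.array(s["R"]);print(R.round(2).tolist(),(-R.T@np.array(s["t"])).round(3),s["fx"]); print(r.sense()["orientation"])
E
```

```text
bob [ 0.553 -0.166  0.025]
bob [ 0.429 -0.173  0.025]
bob [ 0.476 -0.323  0.025]
rim [ 0.692 -0.022  0.068]
rim [ 0.411 -0.019  0.068]
rim [0.417 0.163 0.068]
by [ 0.764 -0.103  0.06 ]
by [ 0.686 -0.392  0.06 ]
by [ 0.375 -0.439  0.06 ]
[ 17 121 179]
[ 16 121 192]
[ 16 123 182]
[ 14 166 154]
[ 15 166 146]
[[-0.0, -1.0, 0.0], [-0.96, 0.0, 0.29], [-0.29, -0.0, -0.96]] [ 0.53  -0.201  0.363] 295.0506864066818
[ 1.79984538e+02  2.33616789e-03 -5.88433671e-02]
```

View pics/topcrop.png

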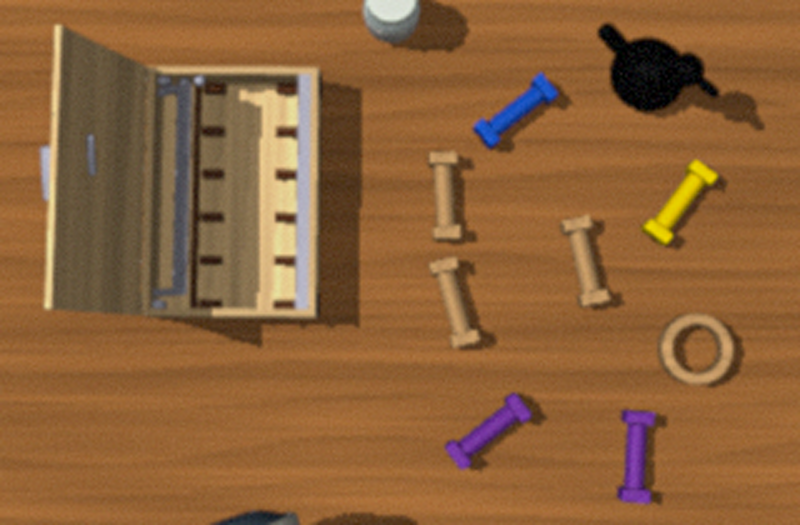

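View pics/w0.png

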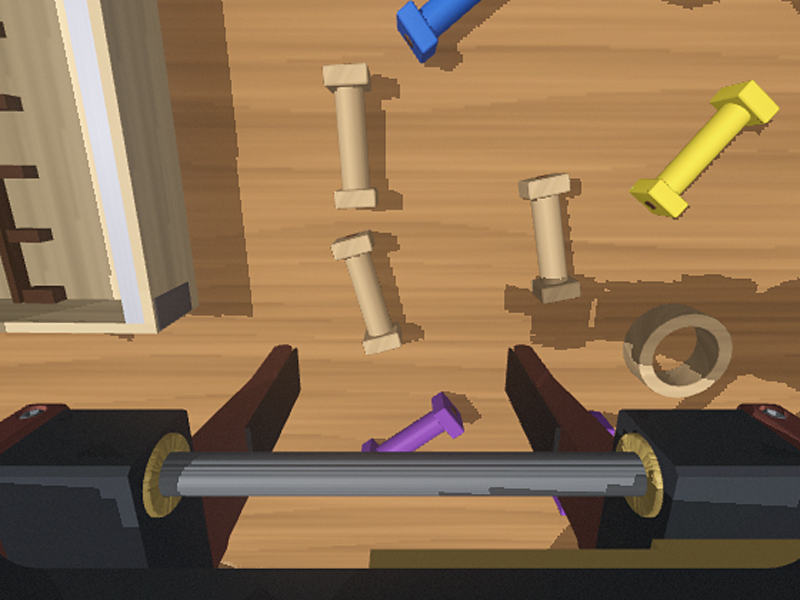

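Exactly three plain-wood bobbins confirmed (w0: (350,135), (367,293), (550,238)). The purple, blue and yellow ones are decoys. Next, a close look at the case.

Run:
```python
from h import *
down(.552,.06,.22,-90); s=r.snapshot("wrist"); save(s,"wc"); import pickle; pickle.dump(s,open("wc.pkl","wb"))
print(r.sense()["joints"].round(0), r.sense()["tcp_pos"])
```

```text
Traceback (most recent call last):
  File "h.py", line 16, in down
    r.servo_line(p,o,speed) if line else r.reach(p,o)
                                         ~~~~~~~^^^^^
station.IKError: the arm cannot take that pose within its joint ranges
```

Run:
```python
from h import *
for z in (.03,.1,.15,.22):
  for x in(.45,.552,.66):
    print(z,x,[(w,None if (q:=r.inverse_kinematics([x,.075,z+.163],[180,0,w])) is None else q.round(0).tolist()) for w in (-90,90)])
```

```text
0.03 0.45 [(-90, None), (90, [5.0, -14.0, 110.0, -0.0, 84.0, 5.0])]
0.03 0.552 [(-90, None), (90, [4.0, 2.0, 95.0, -0.0, 82.0, 4.0])]
0.03 0.66 [(-90, None), (90, [4.0, 18.0, 77.0, -0.0, 84.0, 4.0])]
0.1 0.45 [(-90, None), (90, [5.0, -16.0, 105.0, -0.0, 91.0, 5.0])]
0.1 0.552 [(-90, None), (90, [4.0, -0.0, 91.0, -0.0, 90.0, 4.0])]
0.1 0.66 [(-90, None), (90, [4.0, 16.0, 73.0, -0.0, 91.0, 4.0])]
0.15 0.45 [(-90, None), (90, [5.0, -17.0, 101.0, -0.0, 97.0, 5.0])]
0.15 0.552 [(-90, None), (90, [4.0, -1.0, 86.0, -0.0, 95.0, 4.0])]
0.15 0.66 [(-90, None), (90, [4.0, 15.0, 69.0, -0.0, 96.0, 4.0])]
0.22 0.45 [(-90, None), (90, [5.0, -17.0, 94.0, -0.0, 104.0, 5.0])]
0.22 0.552 [(-90, None), (90, [4.0, -2.0, 80.0, -0.0, 102.0, 4.0])]
0.22 0.66 [(-90, None), (90, [4.0, 15.0, 62.0, -0.0, 103.0, 4.0])]
```

```bash
sed -i 's/yaw=(yaw+90)%180-90/yaw=(yaw+45)%180-45/' h.py
python3 - <<'E'
from h import *
down(.552,.03,.24,90); s=r.snapshot("wrist"); save(s,"wc"); import pickle; pickle.dump(s,open("wc.pkl","wb"))
print(r.sense()["joints"].round(0), r.sense()["tcp_pos"], r.sense()["contact_force"])
E
```

```text
[ -1.  -2.  78.  -0. 104.  -0.] [0.55196773 0.02877835 0.40287243] [-0.41513998  0.55262121 -0.96626234]
```

View pics/wc.png

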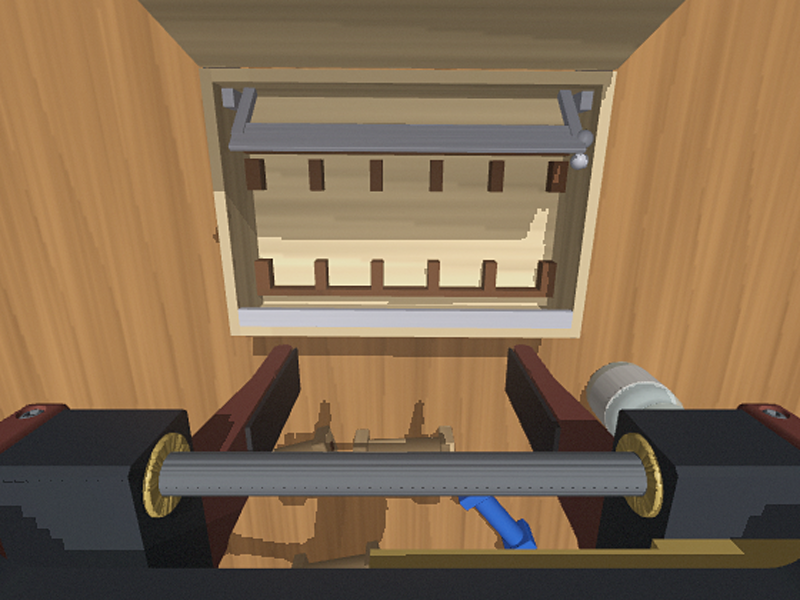

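The case is seen squarely from above: rim outer corners at (230,336), (580,338), (615,72), (202,69), bays empty, and the bar raised at (405,138).

Run:
```python
from h import *
import pickle; s=pickle.load(open("wc.pkl","rb"))
P=np.array([ray(s,(u*.7,v*.7),.068) for u,v in [(230,336),(580,338),(615,72),(202,69)]]);print(P.round(4), P.mean(0))
a=np.degrees(np.arctan2(*(P[1]-P[0])[1::-1])),np.degrees(np.arctan2(*(P[2]-P[3])[1::-1]));print(a)
# rib tops z=.022: x centres of upper row left..right, lower row
for u,v in [(256,160),(316,160),(376,160),(436,160),(497,160),(558,160),(265,261),(321,261),(377,261),(433,261),(489,261),(547,261)]: print(ray(s,(u*.7,v*.7),.022).round(4))
t=r.snapshot("top")
for p in [(203,203),(198,361)]: print("lid edge",ray(t,(p[0]*.7,p[1]*.7),.254).round(3))
# bobbins in top
hsv=cv2.cvtColor(t["frame"],cv2.COLOR_RGB2HSV);m=cv2.inRange(hsv,(10,60,110),(24,142,255));m[:,:262]=0
m=cv2.morphologyEx(m,cv2.MORPH_OPEN,np.ones((2,2)))
for c in cv2.findContours(m,0,2)[0]:
    A=cv2.contourArea(c)
    if 150<A<2000: print(A,cv2.minAreaRect(c),ray(t,cv2.minAreaRect(c)[0],.025).round(3))
```

```text
[[ 0.4135 -0.0175  0.068 ]
 [ 0.6943 -0.0201  0.068 ]
 [ 0.6947  0.1717  0.068 ]
 [ 0.4182  0.1743  0.068 ]] [0.55517487 0.07710268 0.068     ]
(np.float64(-0.5217872593148468), np.float64(-0.5371012175865383))
[0.4332 0.1175 0.022 ]
[0.4819 0.1173 0.022 ]
[0.5307 0.1172 0.022 ]
[0.5794 0.117  0.022 ]
[0.629  0.1169 0.022 ]
[0.6785 0.1168 0.022 ]
[0.4323 0.034  0.022 ]
[0.481  0.0338 0.022 ]
[0.5298 0.0337 0.022 ]
[0.5785 0.0336 0.022 ]
[0.6272 0.0334 0.022 ]
[0.6777 0.0333 0.022 ]
lid edge [0.69  0.228 0.254]
lid edge [0.418 0.229 0.254]
627.5 ((399.5, 270.0), (28.0, 29.0), 90.0) [ 0.375 -0.449  0.025]
841.0 ((551.0, 230.0), (74.0, 16.0), 90.0) [ 0.487 -0.883  0.025]
```

```bash
cat >> h.py <<'E'
C=np.array([.555,.077]);CY=-.5
def bay(i):
    a=np.radians(CY); return C+(i-2)*.05*np.array([np.cos(a),np.sin(a)])
def find(s,xy):
    """wooden bobbin nearest xy -> x,y,yaw(deg)"""
    hsv=cv2.cvtColor(s["frame"],cv2.COLOR_RGB2HSV);m=cv2.inRange(hsv,(10,40,120),(26,140,255))
    p=proj(s,np.array([*xy,.02]));m[300:]=0
    m=cv2.morphologyEx(m,cv2.MORPH_OPEN,np.ones((3,3)))
    best=None
    for c in cv2.findContours(m,0,2)[0]:
        A=cv2.contourArea(c);b=cv2.minAreaRect(c);w,h=sorted(b[1])
        if A<1200 or A>9000 or not 2<h/max(w,1)<5: continue
        d=np.hypot(*(np.array(b[0])-p))
        if best is None or d<best[0]: best=(d,b,A)
    if best is None: return None
    b=best[1];q=cv2.boxPoints(b);e=sorted([(np.hypot(*(q[1]-q[0])),(q[0],q[1],q[3],q[2])),(np.hypot(*(q[2]-q[1])),(q[1],q[2],q[0],q[3]))],key=lambda k:k[0])[1][1]
    A0,A1=ray(s,(e[0]+e[2])/2,.02),ray(s,(e[1]+e[3])/2,.02);d=A1-A0
    print("found",best[0].round(0),best[2],"len",np.linalg.norm(d).round(3))
    return (A0[0]+A1[0])/2,(A0[1]+A1[1])/2,(np.degrees(np.arctan2(d[1],d[0]))+90)%180-90
def pick(xy,yaw,zg):
    r.let_go(); down(*xy,.2,yaw)
    f=find(r.snapshot("wrist"),xy)
    print("pick",f)
    if f is None: return
    down(f[0],f[1],.12,f[2]); g=find(r.snapshot("wrist"),f[:2]);print("near",g)
    if g and np.hypot(g[0]-f[0],g[1]-f[1])<.015: f=g
    down(f[0],f[1],zg,f[2],True,.1); r.grab(25)
    down(f[0],f[1],.15,f[2],True,.15); s=r.sense();print("held",s["opening"],s["gripper_force"],s["clock"])
    return f
E
python3 - <<'E'
from h import *
print(pick((.553,-.166),3,.02)); s=r.snapshot("wrist"); save(s,"held")
E
```

```text
pick None
None
```

View pics/held.png

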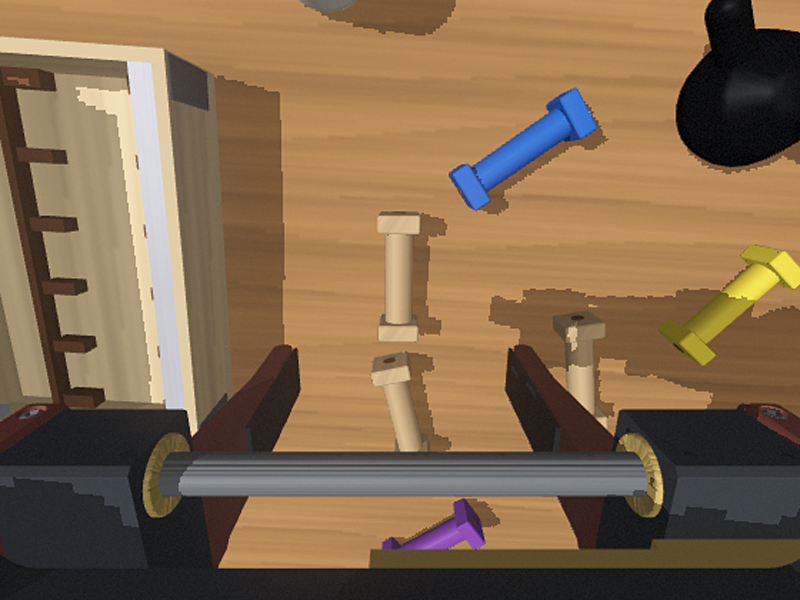

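The bobbin at (398,275) sits right under the gripper, as intended; only the colour threshold needs tuning.

Run:
```python
import cv2
f=cv2.resize(cv2.imread("pics/held.png"),(560,420));h=cv2.cvtColor(f,cv2.COLOR_BGR2HSV)
for n,p in dict(core=(398,275),ch=(398,225),ch2=(398,330),side=(398,213),edge=(389,275),b1=(350,250),b2=(500,60),sh=(435,270),sh2=(430,230),b3=(350,330),b4=(600,420),cs=(580,390),bt=(400,410)).items(): print(n,h[int(p[1]*.7),int(p[0]*.7)])
```

```text
core [ 18  86 211]
ch [ 18  85 215]
ch2 [ 18  87 209]
side [ 13 131 121]
edge [ 18  87 206]
b1 [ 15 133 173]
b2 [ 15 132 184]
sh [ 16 135 180]
sh2 [ 14 137 130]
b3 [ 16 132 188]
b4 [ 19  85 223]
cs [ 18  84 219]
bt [ 18  87 206]
```

```bash
sed -i 's/(26,140,255));*/(26,108,255));/; s/(10,40,120)/(10,40,90)/' h.py
python3 - <<'E'
from h import *
print(pick((.553,-.166),3,.02)); s=r.snapshot("wrist"); save(s,"held2")
E
```

```text
found 3.0 1854.5 len 0.104
pick (np.float64(0.5514622713708869), np.float64(-0.1628990619398985), np.float64(2.842905465186462))
found 3.0 3299.0 len 0.106
near (np.float64(0.5508595212852891), np.float64(-0.16252862104695573), np.float64(2.814621480052068))
held 0.021239808646120326 24.99916523694992 8.4917
(np.float64(0.5508595212852891), np.float64(-0.16252862104695573), np.float64(2.814621480052068))
```

View pics/held2.png

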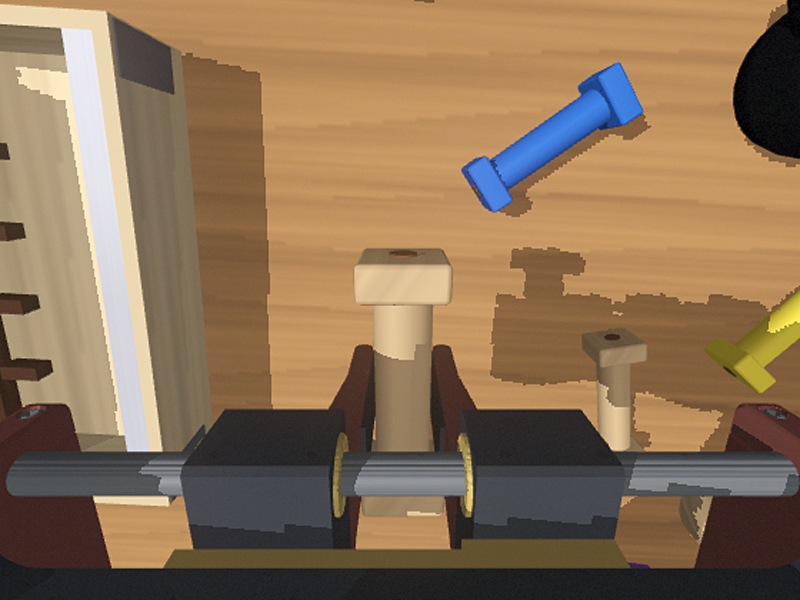

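```bash
cat >> h.py <<'E'
def place(i,zr):
    b=bay(i); down(*b,.16,90+CY); s=r.sense();print("over",s["opening"],s["contact_force"].round(1))
    if s["opening"]<.015: print("LOST");return
    f0=s["contact_force"]
    down(*b,.07,90+CY,True,.12); down(*b,zr,90+CY,True,.06); s=r.sense();print("low",s["opening"],(s["contact_force"]-f0).round(1),s["tcp_pos"].round(4))
    r.let_go(); print("rel",(r.sense()["contact_force"]-f0).round(1))
    down(*b,.16,90+CY,True,.12); print("clock",r.sense()["clock"])
E
python3 - <<'E'
from h import *
place(3,.029)
f=pick((.429,-.173),16,.02)
if f: place(1,.029)
E
```

```text
over 0.0218344298481385 [-0.2 -0.9 -0.9]
low 0.021509910720464463 [-23.7 -11.   48.8] [0.6053 0.0751 0.2023]
rel [0.4 0.4 1.6]
clock 13.65
found 2.0 1856.0 len 0.104
pick (np.float64(0.42924689386421877), np.float64(-0.17282572381129663), np.float64(16.101438528971187))
found 3.0 3217.5 len 0.107
near (np.float64(0.42883417070559016), np.float64(-0.17312200256652283), np.float64(16.244852292120015))
held 0.02149612809653506 24.984767138957977 18.7583
over 0.021098961316091642 [ 0.1 -0.4 -1. ]
low 0.02135436610214894 [-28.  -13.1  55.1] [0.5054 0.0761 0.2018]
rel [-0.1  0.6  0.3]
clock 23.8667
```

Run:
```python
from h import *
down(.552,.03,.24,90); s=r.snapshot("wrist"); save(s,"wc2",(130,30,450,260),2.5); import pickle; pickle.dump(s,open("wc2.pkl","wb"));print(r.sense()["tcp_pos"])
```

```text
[0.55187164 0.03024372 0.40108641]
```

View pics/wc2.png

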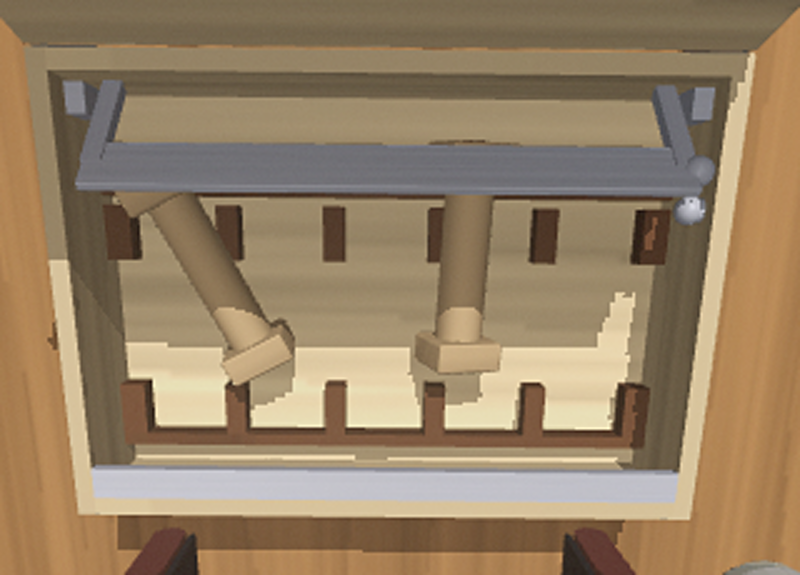

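Both bobbins missed their bays: they lie too far toward +y, with their far ends under the bar. The cause is that I cast rays at z=0.02 although the visible edges are at z=0.032, so each grip was about 5 mm off-centre and the end caught the end stop. I'll look from the other cameras before mending.

```bash
sed -i "s/,\.02),ray(s,(e\[1\]+e\[3\])\/2,\.02)/,.032),ray(s,(e[1]+e[3])\/2,.032)/" h.py; grep -n "A0,A1=" h.py
python3 - <<'E'
from h import *
down(.42,-.33,.25,0)
s=r.snapshot("scene");t=r.snapshot("top"); import pickle; pickle.dump((s,t),open("st.pkl","wb"))
a=cv2.resize(s["frame"][160:260,265:415],(800,533),interpolation=cv2.INTER_CUBIC)
cv2.imwrite("pics/sc1.png",cv2.cvtColor(a,cv2.COLOR_RGB2BGR))
E
```

```text
33:    A0,A1=ray(s,(e[0]+e[2])/2,.032),ray(s,(e[1]+e[3])/2,.032);d=A1-A0
```

View pics/sc1.png

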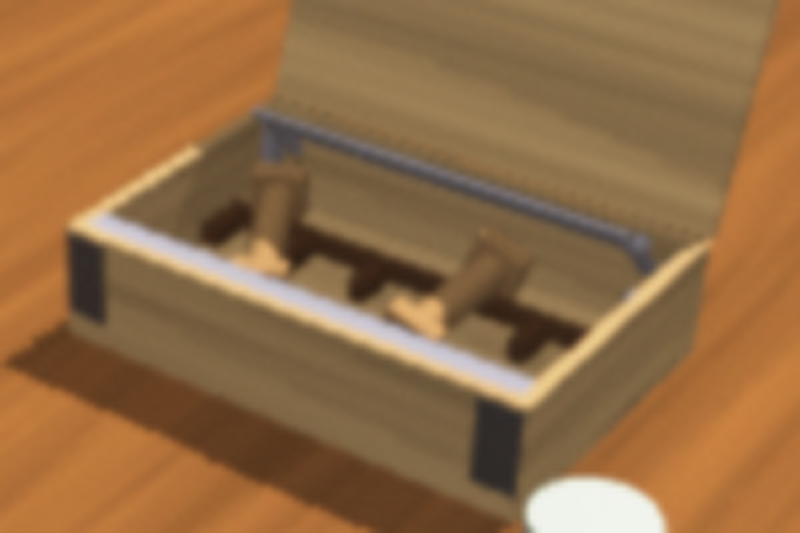

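The scene crop shows both bobbins with their +y ends up on the end rail (490,250), (280,180) and their -y ends on the floor (425,315), (265,258). I'll grip the straighter one (bay 3), shift it toward -y and lower it.

Run:
```python
from h import *
import pickle; s=pickle.load(open("wc2.pkl","rb")); sc,_=pickle.load(open("st.pkl","rb"))
W=lambda u,v:(130+u/2.5,30+v/2.5); S=lambda u,v:(265+u*150/800,160+v*100/533)
def tri(p,q):
    c=[];d=[]
    for im,uv in((s,p),(sc,q)):
        a=ray(im,uv,0);b=ray(im,uv,.1);c.append(a);d.append((b-a)/np.linalg.norm(b-a))
    k=np.linalg.lstsq(np.c_[d[0],-d[1]],c[1]-c[0],rcond=None)[0];A=c[0]+k[0]*d[0];B=c[1]+k[1]*d[1];return (A+B)/2,np.linalg.norm(A-B)
print("A lower core/cheek junction",tri(W(460,325),S(450,297)))
print("B junction",tri(W(238,330),S(272,238)))
for n,q in dict(Alow=(460,372),Acore=(464,270)).items(): print(n,[ray(s,W(*q),z).round(4) for z in(.02,.035,.045)])
print("B",[ray(s,W(*q),z).round(4) for q,z in(((258,372),.035),((240,325),.035),((178,210),.045))])
```

```text
A lower core/cheek junction (array([0.59452963, 0.06979376, 0.04843189]), np.float64(0.014784696354667368))
B junction (array([0.49093153, 0.06556394, 0.05025696]), np.float64(0.005421822738508002))
Alow [array([0.5919, 0.0393, 0.02  ]), array([0.5902, 0.0422, 0.035 ]), array([0.5891, 0.0442, 0.045 ])]
Acore [array([0.5922, 0.0887, 0.02  ]), array([0.5905, 0.0895, 0.035 ]), array([0.5894, 0.0901, 0.045 ])]
B [array([0.4939, 0.0423, 0.035 ]), array([0.4866, 0.0646, 0.035 ]), array([0.4643, 0.1156, 0.045 ])]
```

```bash
cat >> h.py <<'E'
def lower(x,y,z0,z1,yaw,fmax=15):
    f0=r.sense()["contact_force"][2]
    for z in np.linspace(z0,z1,int(np.ceil((z0-z1)/.003))+1):
        down(x,y,z,yaw,True,.05); f=r.sense()["contact_force"]; 
        if f[2]-f0>fmax: break
    s=r.sense();print("lowered to",(s["tcp_pos"]-[0,0,.163]).round(4),"F",s["contact_force"].round(1),"open",s["opening"].round(4)); return s["tcp_pos"][2]-.163
E
python3 - <<'E'
from h import *
Y=90+CY
r.let_go(); down(.591,.05,.16,Y); down(.591,.083,.1,Y,True,.12); lower(.591,.083,.08,.036,Y)
r.grab(15); s=r.sense();print("grip",s["opening"],s["tcp_pos"].round(4),s["contact_force"].round(1))
down(.591,.083,.052,Y,True,.05); print(r.sense()["contact_force"].round(1))
b=bay(3); down(b[0],.072,.056,Y,True,.05); lower(b[0],.072,.056,.030,Y,12)
E
```

```text
Traceback (most recent call last):
  File "h.py", line 58, in lower
    s=r.sense();print("lowered to",(s["tcp_pos"]-[0,0,.163]).round(4),"F",s["contact_force"].round(1),"open",s["opening"].round(4)); return s["tcp_pos"][2]-.163
                                                                                                             ^^^^^^^^^^^^^^^^^^
AttributeError: 'float' object has no attribute 'round'
```

```bash
sed -i 's/s\["opening"\].round(4)/round(s["opening"],4)/' h.py
python3 - <<'E'
from h import *
Y=90+CY
s=r.sense();print(s["tcp_pos"].round(4),s["contact_force"].round(1))
r.grab(15); s=r.sense();print("grip",s["opening"],s["tcp_pos"].round(4),s["contact_force"].round(1))
down(.591,.083,.052,Y,True,.05); print(r.sense()["contact_force"].round(1))
b=bay(3); down(b[0],.072,.056,Y,True,.05); lower(b[0],.072,.056,.030,Y,12)
E
```

```text
[0.5909 0.083  0.1987] [-0.6  0.7  0.2]
grip 0.021940829546836897 [0.5897 0.0832 0.1986] [-7.4 -1.9  4.7]
[-0.2  0.2 -0.6]
lowered to [0.6046 0.0721 0.0345] F [-6.2 -2.2 11.2] open 0.0215
```

Run:
```python
from h import *
import pickle
_,t=pickle.load(open("st.pkl","rb"))
for v in (88,131,174,217,260,303): print(ray(t,(120+213/2.5,130+v/2.5),.022).round(4),ray(t,(120+287/2.5,130+v/2.5),.022).round(4))
Y=90+CY
for dx in(-.002,-.004):
    down(.605+dx,.072,.040,Y,True,.04); lower(.605+dx,.072,.040,.030,Y,12)
```

```text
[0.6797 0.1043 0.022 ] [0.6793 0.0184 0.022 ]
[0.6291 0.1037 0.022 ] [0.6287 0.0181 0.022 ]
[0.5789 0.1032 0.022 ] [0.5785 0.0178 0.022 ]
[0.529  0.1026 0.022 ] [0.5287 0.0176 0.022 ]
[0.4796 0.102  0.022 ] [0.4793 0.0173 0.022 ]
[0.4305 0.1014 0.022 ] [0.4302 0.0171 0.022 ]
lowered to [0.6027 0.0722 0.0321] F [-6.6 -0.7 10.2] open 0.0216
lowered to [0.601  0.072  0.0317] F [-3.1 -0.2  7.1] open 0.0215
```

The top-view rays put the rib rows at y≈0.103 and 0.018. So the bays are centred near y=0.061, about 15 mm toward -y from the case centre, and that was the main error.

Run:
```python
from h import *
import pickle
s=pickle.load(open("wc.pkl","rb"))
for v in (160,190,261,287,296): print(v,[ray(s,(405*.7,v*.7),z)[1].round(4) for z in(.008,.022)])
Y=90+CY
down(.604,.072,.052,Y,True,.05); down(.604,.057,.052,Y,True,.05); lower(.604,.057,.052,.030,Y,12)
```

```text
160 [np.float64(0.1174), np.float64(0.1171)]
190 [np.float64(0.0929), np.float64(0.0935)]
261 [np.float64(0.0307), np.float64(0.0336)]
287 [np.float64(0.0063), np.float64(0.0102)]
296 [np.float64(-0.0023), np.float64(0.0019)]
lowered to [0.6042 0.0571 0.0305] F [0.  1.5 2.6] open 0.0215
```

```bash
sed -i 's/C=np.array(\[.555,.077\])/C=np.array([.5545,.063])/' h.py
python3 - <<'E'
from h import *
Y=90+CY
lower(.604,.057,.0305,.0285,Y,12); r.let_go(); down(.604,.057,.13,Y,True,.12)
down(.552,.01,.24,90); s=r.snapshot("wrist"); save(s,"wc3",(130,30,450,260),2.5); import pickle; pickle.dump(s,open("wc3.pkl","wb"));print(r.sense()["clock"])
E
```

```text
lowered to [0.6041 0.0572 0.0288] F [0.6 1.8 2.5] open 0.0215
46.8
```

View pics/wc3.png

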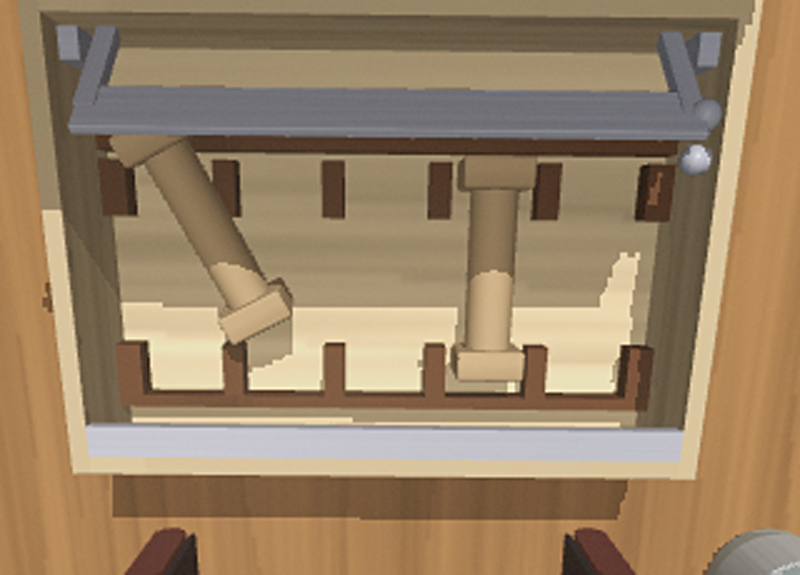

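Bobbin A is properly seated in bay 3 (cheeks between the ribs at (495,170) and (488,362)). Bobbin B still lies askew from (150,145) to (255,315), so I'll mend that one now.

Run:
```python
from h import *
W=lambda u,v:(130+u/2.5,30+v/2.5)
import pickle; s=pickle.load(open("wc3.pkl","rb"))
for q,z in(((262,326),.035),((235,272),.037),((185,190),.045),((130,140),.055)): print(ray(s,W(*q),z).round(4))
Y=90+CY
down(.489,.05,.15,100); down(.489,.070,.1,100,True,.12); lower(.489,.070,.08,.036,100)
r.grab(15); s=r.sense();print("grip",s["opening"],s["tcp_pos"].round(4),s["contact_force"].round(1))
down(.489,.070,.05,100,True,.05);print(r.sense()["contact_force"].round(1))
b=bay(1); down(b[0],.046,.056,Y,True,.05);  lower(b[0],.046,.056,.030,Y,10)
```

```text
[0.497  0.0443 0.035 ]
[0.4862 0.069  0.037 ]
[0.4681 0.104  0.045 ]
[0.4495 0.123  0.055 ]
lowered to [0.4889 0.07   0.0357] F [0.8 0.1 0.4] open 0.0874
grip 0.02199071600620237 [0.4891 0.07   0.1992] [0.1 0.1 1.7]
[ 0.3 -0.1 -1.1]
lowered to [0.5048 0.0465 0.0308] F [0.9 2.1 4.2] open 0.0216
```

Run:
```python
from h import *
Y=90+CY; b=bay(1)
r.let_go(); down(b[0],.046,.13,Y,True,.12)
down(.552,.01,.24,90); s=r.snapshot("wrist"); save(s,"wc4",(130,30,450,260),2.5); import pickle; pickle.dump(s,open("wc4.pkl","wb"));print(r.sense()["clock"])
```

```text
59.6417
```

View pics/wc4.png

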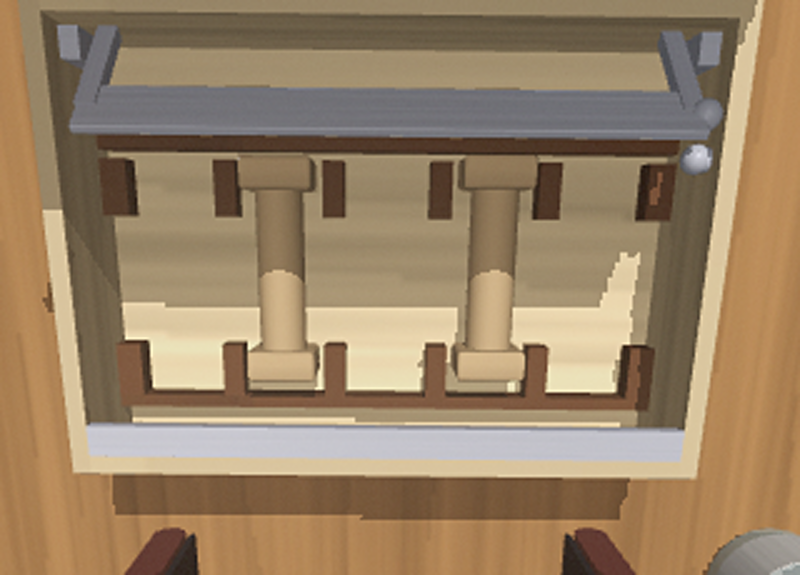

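Both are seated, in bay 1 (280,270) and bay 3 (490,270). The third goes in bay 2 with a shallow grip, so that the opening fingers pass above the neighbouring cores.

Run:
```python
from h import *
Y=90+CY; b=bay(2)
f=pick((.476,-.323),13,.031)
if f:
    down(*b,.16,Y); print(r.sense()["opening"],b); down(*b,.09,Y,True,.1); z=lower(*b,.09,.053,Y,8); s=r.snapshot("wrist"); save(s,"pre2"); print(r.sense()["clock"])
```

```text
found 1.0 1826.5 len 0.1
pick (np.float64(0.4781454816690912), np.float64(-0.32205165094637356), np.float64(13.11692254463955))
found 0.0 3104.5 len 0.102
near (np.float64(0.47878896973273055), np.float64(-0.3217967482096541), np.float64(13.267151648509952))
held 0.021052926192670834 24.944714605808258 64.6917
0.021889760936166 [0.5545 0.063 ]
lowered to [0.5544 0.063  0.0527] F [-0.3  0.2  0.1] open 0.0218
70.55
```

View pics/pre2.png

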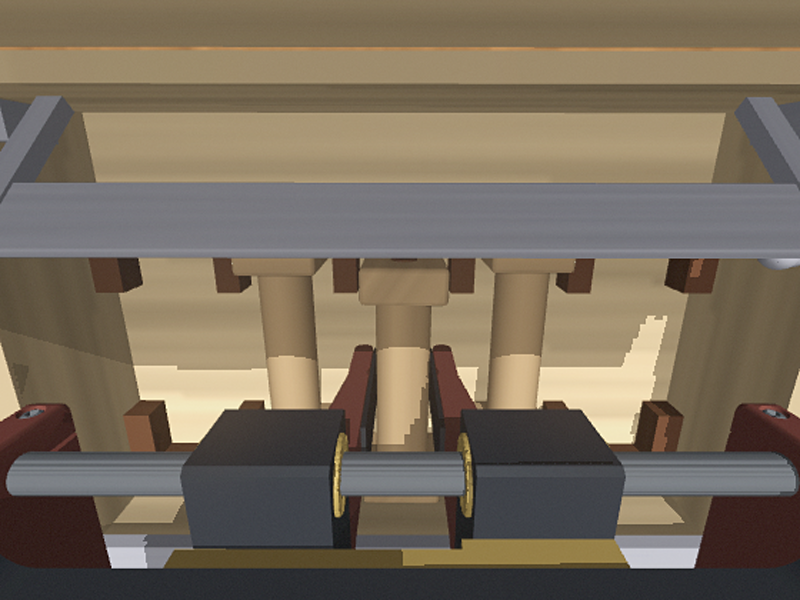

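The held bobbin hangs level over bay 2, centred between the ribs at (347,275) and (461,275). Now I release it.

Run:
```python
from h import *
Y=90+CY; b=bay(2)-[0,.002]
down(*b,.0525,Y,True,.04); r.let_go(); print(r.sense()["contact_force"].round(1)); down(*b,.13,Y,True,.1)
down(.552,.01,.24,90); s=r.snapshot("wrist"); save(s,"wc5",(130,30,450,260),2.5); print(r.sense()["clock"])
```

```text
[-4.6 -0.9 12.1]
73.4417
```

View pics/wc5.png

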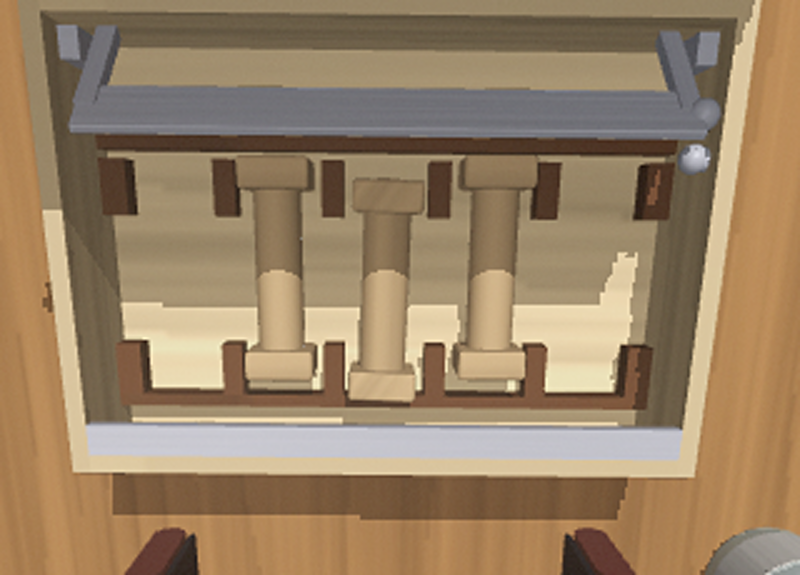

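Bay 2's bobbin lies about 10 mm further toward -y than its neighbours (its lower cheek is at (382,385), near the end rail). I'll check its height numerically.

Run:
```python
from h import *
f=cv2.imread("pics/wc5.png"); h=cv2.cvtColor(f,cv2.COLOR_BGR2HSV)
s=r.snapshot("wrist"); K=lambda X:((proj(s,np.array(X))-[130,30])*2.5).round(0)
print("rail inner",K([.555,.0065,.022]),"px->y", [ (z,ray(s,(130+382/2.5,30+400/2.5),z)[1].round(4)) for z in(.04,.047,.054)])
for n,u,v in(("mid up",(353,424),180),("mid lo",(350,414),375),("A up",(460,537),160),("A lo",(453,524),352),("B up",(238,313),160),("B lo",(246,317),352)):
    for z in(.04,.054): print(n,z,"width mm",((ray(s,(130+u[1]/2.5,30+v/2.5),z)-ray(s,(130+u[0]/2.5,30+v/2.5),z))[0]*1000).round(1),end=" | ")
    print()
for n,a,b in(("mid",(388,178),(382,400)),("A",(498,156),(489,380)),("B",(275,156),(281,380))):
    for z in(.04,.05): P=ray(s,(130+a[0]/2.5,30+a[1]/2.5),z);Q=ray(s,(130+b[0]/2.5,30+b[1]/2.5),z); print(n,z,P.round(4),Q.round(4),np.linalg.norm(P-Q).round(4))
```

```text
rail inner [387. 399.] px->y [(0.04, np.float64(0.0102)), (0.047, np.float64(0.0118)), (0.054, np.float64(0.0134))]
mid up 0.04 width mm 30.9 | mid up 0.054 width mm 29.6 | 
mid lo 0.04 width mm 30.0 | mid lo 0.054 width mm 28.8 | 
A up 0.04 width mm 33.2 | A up 0.054 width mm 31.9 | 
A lo 0.04 width mm 33.0 | A lo 0.054 width mm 31.6 | 
B up 0.04 width mm 32.4 | B up 0.054 width mm 31.1 | 
B lo 0.04 width mm 33.0 | B lo 0.054 width mm 31.7 | 
mid 0.04 [0.5549 0.1091 0.04  ] [0.5524 0.0102 0.04  ] 0.099
mid 0.05 [0.5548 0.1085 0.05  ] [0.5524 0.0125 0.05  ] 0.0961
A 0.04 [0.6023 0.118  0.04  ] [0.6027 0.0198 0.04  ] 0.0982
A 0.05 [0.6008 0.1172 0.05  ] [0.6012 0.0219 0.05  ] 0.0953
B 0.04 [0.5061 0.118  0.04  ] [0.5049 0.0198 0.04  ] 0.0982
B 0.05 [0.5075 0.1172 0.05  ] [0.5063 0.0218 0.05  ] 0.0954
```

All three cheek sets match seated height (z=0.040, length about 99 mm, within the bay). Next is the hold-down bar: I'll find it in the picture, then press it along its arc with closed, tilted fingers.

Run:
```python
from h import *
s=r.snapshot("wrist"); 
for v in(88,112,132): print(v,ray(s,(130+400/2.5,30+v/2.5),.079).round(4),ray(s,(130+400/2.5,30+v/2.5),.070).round(4))
hg=ray(s,(130+400/2.5,30+16/2.5),.068);print(hg)
for p in(-10,-20,-25):
    tz=np.array([0,-np.sin(np.radians(p)),-np.cos(np.radians(p))])
    for tip in([.5545,.125,.13],[.5545,.11,.045]): print(p,tip,r.inverse_kinematics(list(np.array(tip)-.182*tz),[180,p,90]))
```

```text
88 [0.5584 0.1386 0.079 ] [0.5586 0.14   0.07  ]
112 [0.5585 0.1304 0.079 ] [0.5587 0.1316 0.07  ]
132 [0.5585 0.1234 0.079 ] [0.5587 0.1244 0.07  ]
[0.55844339 0.16492324 0.068     ]
-10 [0.5545, 0.125, 0.13] [ 3.12634599 -1.06371377 86.85994249 10.00488044 93.59740129  3.8086691 ]
-10 [0.5545, 0.11, 0.045] [ 1.58301373  1.00705676 93.52268705 10.03073967 85.26433467  0.77078889]
-20 [0.5545, 0.125, 0.13] [-2.94512934 -1.35985448 88.755174   20.01037111 93.45465875 -1.87663855]
-20 [0.5545, 0.11, 0.045] [-4.49460559  1.33856569 94.83740068 19.9937218  85.73052852 -6.33337598]
-25 [0.5545, 0.125, 0.13] [-5.85042841 -1.04513735 89.6348292  24.91783896 93.74817296 -4.71088574]
-25 [0.5545, 0.11, 0.045] [-7.39054993  2.05222272 95.33958068 24.83037575 86.40580497 -9.80629707]
```

```bash
cat >> h.py <<'E'
def tip(x,y,z,p,speed=.06,yaw=90,line=True):
    """closed fingertip at x,y,z, tool pitched by p (top toward -y when p<0)"""
    a=np.radians(yaw);tz=np.array([-np.sin(np.radians(p))*np.cos(a),-np.sin(np.radians(p))*np.sin(a),-np.cos(np.radians(p))])
    q=list(np.array([x,y,z])-.182*tz); r.servo_line(q,[180,p,yaw],speed) if line else r.reach(q,[180,p,yaw])
def tipnow():
    s=r.sense();from_=s["orientation"]
    from scipy.spatial.transform import Rotation as Ro
    return s["tcp_pos"]+.182*Ro.from_euler("xyz",from_,degrees=True).as_matrix()[:,2]
E
python3 - <<'E'
from h import *
r.grab(10); X=.555
tip(X,.11,.20,-20,line=False); tip(X,.128,.12,-20,.12)
f0=r.sense()["contact_force"]
for a in list(range(50,-1,-5))+[-2,-4,-6]:
    a_=np.radians(a); tip(X,.163-.048*np.cos(a_),.045+.048*np.sin(a_)+.001,-20,.04)
    f=r.sense()["contact_force"]-f0; t=tipnow(); print(a,t.round(4),f.round(1))
    if f[2]>35: break
r.wait(.3)
tip(X,.112,.10,-20,.1); s=r.snapshot("wrist"); save(s,"lev",(100,0,460,270)); import pickle;pickle.dump(s,open("lev.pkl","wb")); tip(X,.06,.25,-20,.15); print(r.sense()["clock"])
E
```

```text
50 [0.5552 0.1267 0.0855] [-12.3 -22.8  20.1]
45 [0.5551 0.1236 0.0817] [-10.  -22.   15.7]
40 [0.555  0.121  0.0778] [ -9.  -21.2  12.2]
35 [0.5552 0.1233 0.0735] [-0.6 -1.7  0.9]
30 [0.5551 0.1222 0.0704] [-0.5  0.6  4.3]
25 [0.5553 0.1212 0.0682] [-2.7  1.   8.8]
20 [0.5546 0.1182 0.0616] [-0.1 -0.6  0.1]
15 [0.5545 0.1165 0.0574] [ 0.6  0.2 -0.5]
10 [0.5547 0.1156 0.0537] [-0.5 -1.4 -1.2]
5 [0.5554 0.1153 0.0506] [-0.2 -0.4  1.6]
0 [0.5557 0.1154 0.0499] [-6.9 -2.5 17.8]
-2 [0.5558 0.1154 0.0497] [-10.   -3.5  24.4]
-4 [0.5558 0.1154 0.0495] [-14.3  -5.5  31.5]
-6 [0.5559 0.1155 0.0493] [-18.8  -7.8  38.2]
82.9
```

Run:
```python
from h import *
down(.552,.01,.24,90); s=r.snapshot("wrist"); import pickle;pickle.dump(s,open("lev2.pkl","wb"))
h=cv2.cvtColor(s["frame"],cv2.COLOR_RGB2HSV)
col=int(proj(s,np.array([.63,.115,.047]))[0])
g=[v for v in range(30,200) if 105<=h[v,col,0]<=135 and h[v,col,1]<70]
print("grey rows",g,"expect",[proj(s,np.array([.63,y,.047]))[1].round(0) for y in(.127,.115,.103)],"raised",[proj(s,np.array([.63,y,.079]))[1].round(0) for y in(.1386,.1234)])
print([h[v,col].tolist() for v in range(40,110,4)])
t=r.snapshot("top")["frame"]
```

```text
grey rows [86, 87, 88, 89, 90, 91, 92, 93, 94, 95, 96, 97, 98, 99, 100, 101, 102, 103, 104, 105, 106, 107, 108] expect [np.float64(85.0), np.float64(97.0), np.float64(109.0)] raised [np.float64(68.0), np.float64(85.0)]
[[18, 90, 94], [18, 86, 104], [17, 86, 104], [19, 89, 106], [19, 81, 160], [19, 78, 161], [19, 78, 164], [18, 80, 162], [19, 85, 150], [19, 83, 144], [19, 82, 152], [19, 82, 164], [120, 13, 138], [120, 14, 141], [120, 13, 139], [114, 18, 143], [120, 11, 135], [123, 18, 143]]
```

The bar is latched: its grey rows 86–108 match the "down" prediction 85–109. Now I swing the lid over from behind, beside the knob.

Run:
```python
from h import *
X=.49
tip(.552,.01,.33,0,.15); tip(X,.275,.33,0,.2); tip(X,.275,.20,0,.15)
f0=r.sense()["contact_force"]; print("start",tipnow().round(3),r.sense()["clock"])
tip(X,.255,.20,0,.06);print((r.sense()["contact_force"]-f0).round(1))
H=np.array([.173,.068]); prev=None
for d in list(range(100,0,-5))+[2,0,-1,-2]:
    t=np.radians(d); rr=.15
    P=H+rr*np.array([-np.cos(t),np.sin(t)])+.008*np.array([np.sin(t),np.cos(t)])
    if d>=90: P=np.array([H[0]+.192*-np.cos(t)+.008, .21])
    tip(X,P[0]+.010,P[1],0,.08)
    f=r.sense()["contact_force"]-f0; print(d,tipnow().round(3),f.round(1))
    if np.linalg.norm(f)>40: print("STOP");break
print(r.sense()["clock"])
```

```text
start [0.49  0.275 0.201] 86.8333
[-0.6  0.9  0.2]
100 [0.49  0.224 0.21 ] [-0.2  1.7  1.2]
95 [0.49  0.207 0.21 ] [-0.8  0.  -0. ]
90 [0.49 0.19 0.21] [-0.5 -0.1  1. ]
85 [0.49  0.177 0.219] [ 0.  -0.1  0.3]
80 [0.49  0.164 0.217] [0.1 0.4 0. ]
75 [0.49  0.151 0.215] [0.1 0.6 0.8]
70 [0.49  0.138 0.212] [-0.6  0.3  0. ]
65 [0.49  0.126 0.207] [0.6 0.  0.8]
60 [0.49  0.114 0.202] [-0.1  0.6  0.4]
55 [0.49  0.103 0.195] [ 0.1 -0.  -0.1]
50 [0.49  0.092 0.188] [0.2 0.8 0.9]
45 [0.49  0.082 0.179] [ 0.1  0.8 -0.6]
40 [0.49  0.073 0.17 ] [-0.6 -0.3  0.2]
35 [0.49  0.064 0.16 ] [ 0.2 -0.1 -0.3]
30 [0.49  0.057 0.149] [-1.4  0.   0.5]
25 [0.49  0.05  0.138] [0.8 0.4 0.7]
20 [0.49  0.044 0.126] [-0.3  0.1 -0.2]
15 [0.49  0.04  0.114] [-0.   1.3  0.8]
10 [0.49  0.037 0.101] [-0.3 -0.2 -0.3]
5 [0.49  0.034 0.088] [0.5 0.2 0.5]
2 [0.49  0.033 0.081] [-0.1 -0.2  0.9]
0 [0.49  0.033 0.076] [1.5 0.9 1.7]
-1 [0.491 0.033 0.076] [-6.   0.9 15. ]
-2 [0.491 0.033 0.076] [-12.2   0.4  26. ]
94.9917
```

The lid is down: the tip meets its top at z=0.076 with 26 N. Now a look at the wing from above.

Run:
```python
from h import *
tip(.49,.033,.15,0,.15); r.let_go()
r.reach([.5545,.031,.21+.163],[180,0,180]); s=r.snapshot("wrist"); save(s,"wing"); import pickle;pickle.dump(s,open("wing.pkl","wb"))
print(r.sense()["joints"].round(0),(proj(s,np.array([.5545,.031,.112]))/.7).round(0),[(proj(s,np.array([x,-.019,.076]))/.7).round(0) for x in(.4145,.6945)])
```

```text
[ -0.  -2.  81.  -0. 101. -90.] [403. 311.] [array([317.,  65.]), array([339., 466.])]
```

View pics/wing.png

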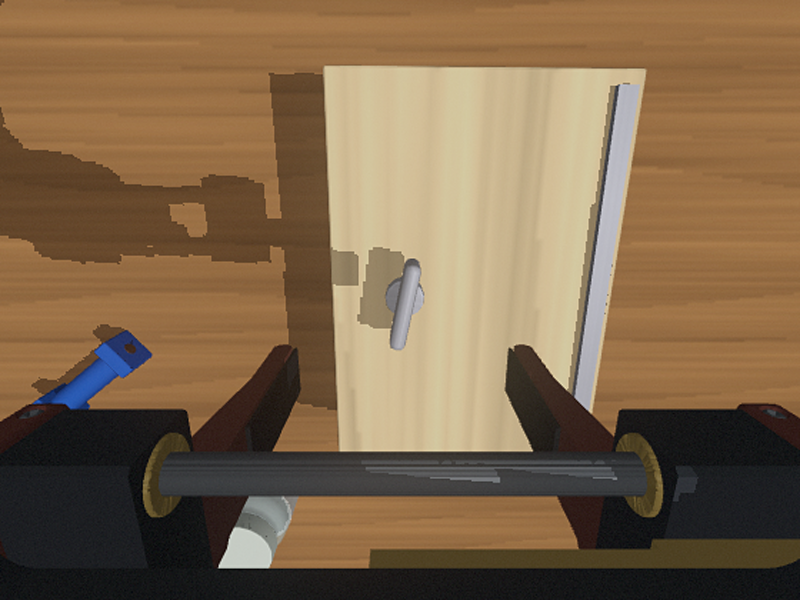

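The lid is shut flat. The wing runs from (412,262) to (397,346), about 0.2 rad clockwise from the case x axis.

Run:
```python
from h import *
import pickle; s=pickle.load(open("wing.pkl","rb"))
P,Q=[ray(s,(u*.7,v*.7),.112) for u,v in((412,260),(397,347))];c=(P+Q)/2;d=Q-P;a=np.degrees(np.arctan2(d[1],d[0]));print(P.round(4),Q.round(4),c,a,np.linalg.norm(d))
x,y=c[:2]; z=.102+.163; y0=a%180 if a%180>90 else a%180+180
print("yaw",y0); r.reach([x,y,.16+.163],[180,0,y0]); r.servo_line([x,y,z],None,.08); r.grab(20)
s=r.sense();print("open",s["opening"],s["tcp_pos"].round(4),s["contact_force"].round(1))
tz0=s["torque"][2]
for w in [*np.arange(y0-10,89,-10),88,86,84]:
    r.servo_line([x,y,z],[180,0,float(w)],.05); s=r.sense(); print(round(w,1),s["orientation"][2].round(1),(s["torque"][2]-tz0).round(2),s["contact_force"].round(1),round(s["opening"],4))
    if abs(s["torque"][2]-tz0)>1.5: break
print(s["clock"])
```

```text
[0.5234 0.0364 0.112 ] [0.578  0.0274 0.112 ] [0.55070768 0.03189571 0.112     ] -9.301382124604611 0.05540291465926268
yaw 170.6986178753954
open 0.024737320460682333 [0.5508 0.0325 0.265 ] [ 0.4  3.6 -0.9]
160.7 160.7 -0.07 [ 1.2  6.5 -0.8] 0.0248
150.7 150.8 -0.08 [ 2.5  8.9 -1.7] 0.0248
140.7 140.8 -0.08 [ 4.7 10.5 -1.7] 0.025
130.7 130.8 -0.05 [ 6.1 10.6 -3.1] 0.0248
120.7 120.8 -0.04 [ 7.2 12.8 -3.6] 0.0249
110.7 110.8 -0.09 [10.4 12.4 -5.6] 0.0249
100.7 100.8 -0.01 [12.3 13.9 -5.5] 0.025
90.7 90.8 -0.04 [14.4 14.1 -7.4] 0.0253
88 88.2 0.31 [14.3 13.4 -7.6] 0.025
86 86.1 0.05 [15.3 11.4 -7. ] 0.0252
84 84.1 0.19 [15.1 11.8 -7.5] 0.025
104.0333
```

The opening of 25 mm means I gripped the round hub. I'll check the wing's angle and regrip higher.

```bash
cat >> h.py <<'E'
def wing():
    r.reach([.5545,.031,.21+.163],[180,0,180]); s=r.snapshot("wrist"); h=cv2.cvtColor(s["frame"],cv2.COLOR_RGB2HSV)
    m=cv2.inRange(h,(0,0,130),(180,40,255)); k=np.zeros_like(m); k[165:262,235:330]=1; m*=k
    c=max(cv2.findContours(m,0,2)[0],key=cv2.contourArea); b=cv2.minAreaRect(c); q=cv2.boxPoints(b)
    a,e=(q[1]-q[0],q[2]-q[1]); L=a if np.hypot(*a)>np.hypot(*e) else e; o=np.array(b[0])
    P,Q=ray(s,o-L/2,.112),ray(s,o+L/2,.112);d=Q-P
    print("wing",b,cv2.contourArea(c),((P+Q)/2).round(4),"len",np.linalg.norm(d).round(4),"dir",np.degrees(np.arctan2(d[1],d[0])).round(1)); return s
E
python3 - <<'E'
from h import *
r.let_go(); p=r.sense()["tcp_pos"]; r.servo_line([p[0],p[1],.35],None,.1); s=wing(); import pickle; pickle.dump(s,open("wing2.pkl","wb"))
E
```

```text
wing ((283.02374267578125, 216.3111572265625), (62.10102462768555, 9.580513000488281), 1.9749339818954468) 431.0 [0.5532 0.032  0.112 ] len 0.0533 dir 87.9
```

The wing now lies at 87.9° (the expected stop is about 87.8°). A quick regrip on the wing itself confirms the stop.

Run:
```python
from h import *
x,y,z=.5532,.032,.110+.163
r.reach([x,y,.35],[180,0,90]); r.servo_line([x,y,z],None,.1); r.grab(15); s=r.sense(); t0=s["torque"][2]; print(s["opening"])
for w in(88,86,84,82):
    r.servo_line([x,y,z],[180,0,w],.05); s=r.sense(); print(w,(s["torque"][2]-t0).round(2),s["orientation"][2].round(1))
    if abs(s["torque"][2]-t0)>.8: break
r.let_go(); r.servo_line([x,y,.35],None,.1); s=wing()
# lid flatness: -y edge location; bystanders from top after retreat
r.reach([.35,-.2,.45],[180,0,60])
t=r.snapshot("top"); save(t,"end")
h=cv2.cvtColor(t["frame"],cv2.COLOR_RGB2HSV); m=cv2.inRange(h,(0,0,0),(180,255,25))
print("duck px",np.argwhere(m[140:200,350:410]).mean(0)+[140,350],"was ~",(228*.7,541*.7)); print(r.sense()["clock"])
```

```text
0.009813304684229458
88 0.03 88.0
86 0.46 86.0
84 0.46 84.0
82 0.49 82.0
wing ((283.0229797363281, 216.35797119140625), (62.1032600402832, 9.49394702911377), 2.0454084873199463) 430.5 [0.5532 0.032  0.112 ] len 0.0533 dir 87.8
duck px [158.34464752 380.00261097] was ~ (159.6, 378.7)
117.2333
```

The stop is confirmed and the robot is clear of everything, so I'm handing in.

```bash
python3 -c "
from h import *
print(r.hand_in())"
```

```text
the job is handed in; nothing more can be done
None
```

The job is handed in: the three wooden bobbins are seated in bays 1, 2 and 3, the bar is latched, the lid is shut and the wing knob is at its stop. I had to reseat two bobbins that first landed askew.

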